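# Clamp down the red-lidded kimchi tub

## Task

Two lidded kimchi tubs stand in identical screw-clamp frames. On the frame that holds the tub with the red lid, turn the orange knob clockwise until its rubber foot touches the lid (the bar of the knob then lies in line with the frame's beam, its white end at the white mark), then add one eighth of a turn, to the yellow mark, and no more; let go. Leave the knob of the blue-lidded tub as it is.

Things in the scene. Friction and masses are not known exactly. Their poses are not given: they have to be found in the camera images.
- red_knob (a joint): Turn of the orange knob over the red-lidded tub, rad, growing clockwise seen from above. Starts about -0.75 to -0.35, foot clear of the lid; 0: foot just touches, bar along the beam, white end at the white mark; 0.785: white end at the yellow mark. Stops at -0.9 and 1.4. Foot sinks 6 mm/rad, presses 15 N per rad past 0; friction 0.16 N m, stays where left; the knob keeps its height.
- red_grip (a point): Grip point of that knob, on its upright axis, 206 mm above the table; x along the bar to its white end, z up, turns with it. Bar 56 mm long, 14 thick (pinch across this, along y), 32 tall: top 8 mm above this point, underside 24 below. Under it a dark hub 32 mm wide, 12 high, on a black 90 mm disc, top 36 mm below this point, on the fixed aluminium frame's beam, 220 x 40 mm, top 40 below.
- red_tub: White tub with red lid, 116 x 156 mm, 96 mm high, about 0.7 kg, loose on the frame's 12 mm base plate under the beam; origin at the centre of its underside, z up, long side along y, which is roughly the beam's direction. It is to stay there.
- blue_bar_end (a point): White end of the bar of the other, identical knob, above the blue-lidded tub: 26 mm from that knob's axis, 206 mm above the table. It is to stay as it is.
Mind the look-alikes: they are no part of the job. What is shaped like the red_tub but pink is not meant.

How it is judged:
On the way:
1. the knob over the red lid has been turned clockwise until its foot touches the lid (value of joint red_knob above 0 rad).
At the end, for the whole second after the job is handed in: The red-lidded tub's knob rests one eighth of a turn (45 degrees, within 12) clockwise past the point where its foot touches the lid; the tub still stands under it (centre within 20 mm of the knob's axis); the other knob has not been turned (white end within 7 mm of its start) (value of joint red_knob between 0.575 and 0.995 rad and velocity of joint red_knob between -0.05 and 0.05 rad/s and horizontal distance between red_tub and red_grip below 0.02 m and distance of blue_bar_end from where it was at the start of the episode below 0.007 m).
It fails at once if the red-lidded tub's knob overtightened, more than about 63 degrees past touching (value of joint red_knob above 1.1 rad).
It fails at once if the knob of the blue-lidded tub turned (distance of blue_bar_end from where it was at the start of the episode above 0.01 m).
It also fails if it takes over 29 s, if anything falls off the work surface, if the arm or the gripper's body presses on something with over 40 N, if the wrist force passes 120 N, or if a joint passes its speed limit or range.

## Robot

A 6-joint arm with a two-finger parallel gripper is mounted at the origin on the work surface. World frame = base frame: x ahead of the robot, y to its left, z up, the work surface at z = 0. Lengths are in m, angles in rad, forces in N, time in s.
With the tool pointing down it reaches from about 0.35 to 0.725 m from the base axis. Payload 4.3 kg.
Tool frame: the origin (TCP) lies at the very end of the fingers, on their centre line; the grasp point (between the pads) lies 19 mm behind it; z points along the fingers, y is the direction in which the jaws open and shut (so a half turn about z gives the same grasp; the last joint's range is limited). The gripper opens to 85 mm and grips with 20 to 120 N. Pads are 22 mm wide; open, the fingers measure 114 mm over their backs; the gripper's body (76 mm by 85 mm) begins 54 mm behind the grasp point. The pads swing forward as they close: fully open they stand 13 mm farther back than shut.
Start: joints at [-1.284, 0.377, 0.081, 1.274, 0, 1.46], TCP at [0.222, -0.53, 0.231] pointing down, gripper open.
Joint ranges: [-2.72, 2.72], [-0.84, 1.66], [-1.02, 1.22], [-1.77, 2.12], [-1.37, 1.28], [-3.14, 3.14]. Speed limits (rad/s): [2.57, 2.57, 3.14, 3.14, 3.14, 3.14].

## Interface

Orientations are given as [roll, pitch, yaw] about the fixed x, y, z axes, in that order (R = Rz(yaw) Ry(pitch) Rx(roll)).
In Python, from bench import sensors, imaging, ticket gives the robot as it stands. The module is installed in compiled form; this text tells all that it offers.
- The arm moves only by the tool drive_tool, never from a script. Its argument "series" is a list of rows, each a list of 7 numbers: the turn, a rotation vector about the tool's x, y, z in rad, then the shift along the tool's x, y, z in cm, then the finger opening in cm, from 0 to 8.54. In form: [[wx, wy, wz, x, y, z, claw], ...]. A call has 1 to 20 rows; each row is the pose to reach, as a shift and turn from the pose commanded when the call began, along the tool's axes at that moment; what a row does not reach only later rows make up. A row lasts 1/12 s, in which the tool goes at most 41.7 mm and 7.16 degrees, less where a joint would pass 70% of its speed; a pose out of reach is approached as far as the arm can. A call with a gripper value outside its range is refused whole. The fingers move at their own pace and stop on an object; "squeeze" is the grip in N (left out, the last holds). Time passes only in rows, so rows that repeat a pose let the fingers close. It gives the time, the measured TCP pose, the force and the opening at its end, in the units of the state.
- sensors.sense(): the state, without advancing time (a new reading comes with each control period).
- imaging.camera(name): name is "scene" or "top" or "wrist"; returns a dict with "pixels" (400x640x3 uint8, red, green, blue), "K" (3x3 intrinsics, pixels), "camera_from_world" (4x4, takes a point from world to camera coordinates). Camera axes: x right, y up, looking along -z (the intrinsics and any distortion apply to the point x, -y, -z); pixel columns grow to the right and rows downward; lengths in m; the calibration is good to about 2 mm. The wrist camera is an equidistant fisheye: a pixel r from the principal point sees the ray r / f radians off the axis. A picture is of the moment at which its call begins. There is no depth.
- ticket.job_done(): hands the job in, once; it reports no verdict.
The state is a dict: "clock": time; "q": joint angles; "qd": joint speeds; "joint_efforts": joint torques, N m; "ee_pos": TCP position; "eef_rot": TCP orientation; "force": force on the tool from outside, world axes, zero at the start; "torque": the same for the moment, N m; "finger_gap": opening from 0.0 (shut) to 1.0 (fully open).
Only numpy, scipy, OpenCV 4.12 (cv2) and the standard library are available. Lean on these libraries where they do the work, as an engineer would, in place of code of your own. Each camera call takes 0.05 s, during which the arm holds its last target. There are 200 camera calls.

## Working session

There is one attempt and no reset: what is moved stays moved. The work goes in short steps, Python scripts to look and compute and a tool call to move; the robot and the scene stay as the last step left them, time stands still between calls to the robot, and variables do not carry over. Pictures are saved under pics/ and viewed, about 8 in all and at most 12, crops included, and the job is handed in when it is done.

Besides the shell and the picture viewer there is one more tool, called after "Request:" by a JSON object that holds its "op" and its "data". drive_tool: Moves the arm, as the interface text tells. Its arguments: {"type":"object","properties":{"series":{"type":"array"},"squeeze":{"type":"number"}},"required":["series"]}

```bash
mkdir -p pics; python3 - <<'E'
from bench import sensors, imaging
import cv2,json
s=sensors.sense();print(s)
for n in("scene","top"):
    c=imaging.camera(n);cv2.imwrite(f"pics/{n}0.png",c["pixels"][:,:,::-1]);print(n,c["K"],c["camera_from_world"])
E
```

```text
{'clock': 0.0, 'q': array([-1.28428691e+00,  3.78103139e-01,  7.96402586e-02,  1.27440421e+00,
       -2.20729086e-05,  1.46050956e+00]), 'qd': array([ 0.00018489,  0.00018222,  0.0001375 ,  0.00232864,  0.00076477,
       -0.00113553]), 'joint_efforts': array([-1.32965284e-03, -4.63602555e+01,  2.69877309e+01,  2.09074421e-02,
       -3.50026803e-04,  2.05309493e-05]), 'ee_pos': array([ 0.22203808, -0.52969151,  0.23034356]), 'eef_rot': array([-3.13953204e+00, -2.05976198e-04,  3.96795997e-01]), 'force': array([-0.38074226,  0.70611375, -0.6335197 ]), 'torque': array([0.03040202, 0.00460929, 0.01202617]), 'finger_gap': 0.9977974026452033}
scene [[409.33920096   0.         327.24480987]
 [  0.         409.33920096 198.47435307]
 [  0.           0.           1.        ]] [[ 0.31154879  0.95008551 -0.01657937 -0.14413288]
 [-0.65141037  0.22624598  0.72420805  0.13718139]
 [ 0.69181058 -0.21482617  0.68938221 -1.38219621]
 [ 0.          0.          0.          1.        ]]
top [[422.01349512   0.         319.59451401]
 [  0.         422.01349512 196.6530714 ]
 [  0.           0.           1.        ]] [[ 0.01618564 -0.99971022  0.01781869 -0.01010673]
 [ 0.99721438  0.01743785  0.07252174 -0.40241557]
 [-0.07281144  0.01659524  0.99720765 -1.20550237]
 [ 0.          0.          0.          1.        ]]
```

View pics/top0.png

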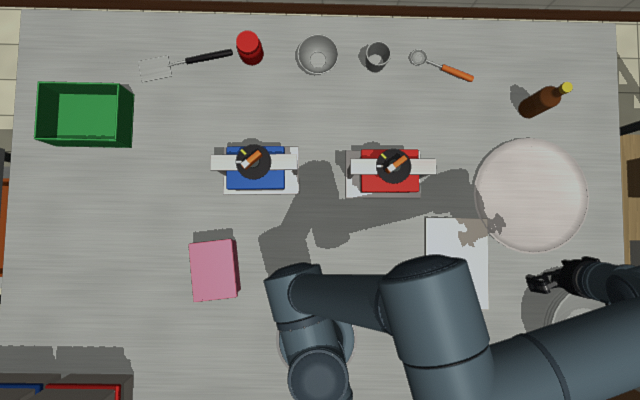

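View pics/scene0.png

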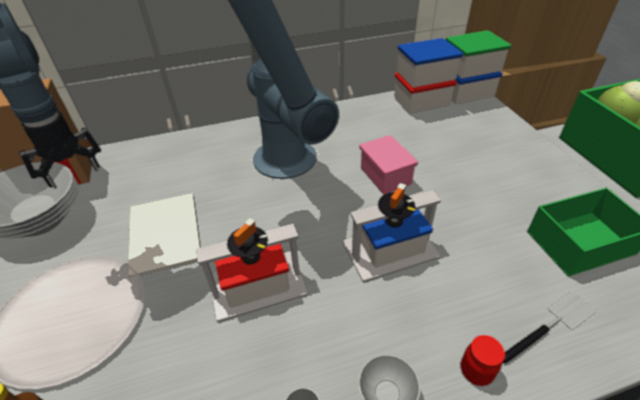

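The top view shows the red-lid knob at about (394,165) with its bar running lower-left to upper-right. The blue-lid knob is at (251,160). Next I'll measure the red one.

```bash
cat > h.py <<'E'
import numpy as np,cv2
from bench import sensors,imaging
def ray(c,u,v,z,fish=False):
    K=c["K"];T=c["camera_from_world"]
    x=(u-K[0,2])/K[0,0];y=(v-K[1,2])/K[1,1]
    if fish:
        r=np.hypot(x,y)+1e-9;d=np.array([x/r*np.sin(r),-y/r*np.sin(r),-np.cos(r)])
    else: d=np.array([x,-y,-1])
    R=T[:3,:3];o=-R.T@T[:3,3];d=R.T@d
    return o+d*(z-o[2])/d[2]
def masks(p):
    h=cv2.cvtColor(p,cv2.COLOR_RGB2HSV).astype(int);H,S,V=h[...,0],h[...,1],h[...,2]
    return dict(orange=(H>6)&(H<20)&(S>130)&(V>90),yellow=(H>=23)&(H<35)&(S>130)&(V>120),white=(S<40)&(V>190))
def blobs(m,c,box,z,fish=False,amin=4):
    u0,v0,u1,v1=box;m=m[v0:v1,u0:u1].astype(np.uint8)
    n,l,st,ce=cv2.connectedComponentsWithStats(m)
    for i in range(1,n):
        if st[i,4]>=amin: print(st[i,4],(ce[i]+[u0,v0]).round(1),ray(c,*(ce[i]+[u0,v0]),z,fish).round(4))
E
python3 - <<'E'
from h import *
c=imaging.camera("top");p=c["pixels"];m=masks(p)
for nm,box in(("red",(370,140,420,190)),("blue",(228,136,276,186))):
    for k,z in(("orange",.21),("yellow",.17),("white",.214)):
        print(nm,k);blobs(m[k],c,box,z)
a=np.hstack([cv2.resize(p[140:190,345:440],None,fx=8,fy=8,interpolation=cv2.INTER_CUBIC)])
cv2.imwrite("pics/c1.png",a[:,:,::-1])
E
```

```text
red orange
85 [399.8 160.9] [ 0.4796 -0.1953  0.21  ]
5 [388.2 170.6] [ 0.4551 -0.1668  0.21  ]
red yellow
15 [383.1 155.7] [ 0.4987 -0.1609  0.17  ]
red white
6 [419.  154.5] [ 0.4956 -0.2415  0.214 ]
88 [372.6 166.6] [ 0.4636 -0.1281  0.214 ]
75 [414.7 167.5] [ 0.4632 -0.2308  0.214 ]
7 [378.7 165.6] [ 0.4664 -0.1429  0.214 ]
28 [391.1 167.4] [ 0.4624 -0.1732  0.214 ]
blue orange
96 [253.7 156.4] [0.4839 0.1622 0.21  ]
blue yellow
17 [243.1 151.6] [0.5021 0.1949 0.17  ]
blue white
108 [231.5 162.7] [0.4667 0.2147 0.214 ]
64 [273.2 161.5] [0.4716 0.114  0.214 ]
4 [238.5 161. ] [0.4712 0.198  0.214 ]
28 [244.7 163.6] [0.465  0.1828 0.214 ]
```

View pics/c1.png

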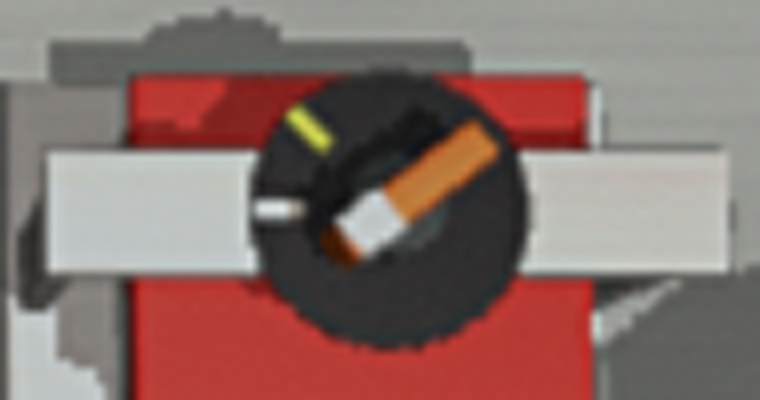

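The crop shows the red knob's disc centre at about px (394,166). The white bar end is lower left, roughly 37° short of the white mark on the left, and the yellow mark is at upper left. Next I'll work out the approach.

```bash
cat >> h.py <<'E'
def rel(target,yaw):
    from scipy.spatial.transform import Rotation as R
    s=sensors.sense();R0=R.from_euler("xyz",s["eef_rot"]);Rt=R.from_euler("xyz",[np.pi,0,yaw])
    print("turn",(R0.inv()*Rt).as_rotvec().round(3),"shift cm",(R0.inv().apply(np.array(target)-s["ee_pos"])*100).round(2))
E
python3 - <<'E'
from h import *
c=imaging.camera("top")
f=lambda x,y,z:ray(c,345+x/8-.5,140+y/8-.5,z)[:2]
w=f(352,238,.214);o=f(488,135,.214);print("bar",w,o,(w+o)/2,np.linalg.norm(w-o))
print("disc",f(390,208,.170))
b0=f(48,212,.166);b1=f(728,212,.166);print("beam",b0,b1,(b0+b1)/2,np.linalg.norm(b0-b1))
d=w-o;a=np.arctan2(d[1],d[0]);d=b0-b1;b=np.arctan2(d[1],d[0]);print("bar yaw",a,"beam",b,"theta",b-a)
m=((w+o)/2+f(390,208,.170))/2
rel([*m,.28],a)
E
```

```text
bar [ 0.45784574 -0.16681447] [ 0.49032079 -0.20834173] [ 0.47408327 -0.1875781 ] 0.05271757178135843
disc [ 0.47391715 -0.18683745]
beam [ 0.47117964 -0.07831304] [ 0.47527146 -0.29602089] [ 0.47322555 -0.18716697] 0.2177462985232072
bar yaw 2.234475772711496 beam 1.589589116426926 theta -0.6448866562845699
turn [-1.000e-03 -1.000e-03 -1.838e+00] shift cm [ 36.48 -21.89  -4.9 ]
```

Request:
{"op": "drive_tool", "data": {"series": [[0,0,-0.12,1,-1,-4,6],[0,0,-1.84,36.5,-21.9,-4.9,6],[0,0,-1.84,36.5,-21.9,-4.9,6],[0,0,-1.84,36.5,-21.9,-4.9,6],[0,0,-1.84,36.5,-21.9,-4.9,6],[0,0,-1.84,36.5,-21.9,-4.9,6],[0,0,-1.84,36.5,-21.9,-4.9,6],[0,0,-1.84,36.5,-21.9,-4.9,6],[0,0,-1.84,36.5,-21.9,-4.9,6],[0,0,-1.84,36.5,-21.9,-4.9,6],[0,0,-1.84,36.5,-21.9,-4.9,6],[0,0,-1.84,36.5,-21.9,-4.9,6],[0,0,-1.84,36.5,-21.9,-4.9,6],[0,0,-1.84,36.5,-21.9,-4.9,6],[0,0,-1.84,36.5,-21.9,-4.9,6],[0,0,-1.84,36.5,-21.9,-4.9,6],[0,0,-1.84,36.5,-21.9,-4.9,6],[0,0,-1.84,36.5,-21.9,-4.9,6]]}}

```text
clock: 1.7
ee_pos: [0.4741, -0.1873, 0.2802]
eef_rot: [-3.141, -0.0, 2.235]
force: [-0.4, 0.5, -0.4]
finger_gap: 0.702
```

```bash
python3 - <<'E'
from h import *
c=imaging.camera("wrist");p=c["pixels"];cv2.imwrite("pics/w1.png",p[:,:,::-1])
s=sensors.sense();print(s["clock"],s["ee_pos"],s["eef_rot"],s["q"],s["finger_gap"])
m=masks(p)
for k,z in(("orange",.214),("yellow",.17)): print(k);blobs(m[k],c,(0,0,640,400),z,True,30)
E
```

```text
1.75 [ 0.47413421 -0.18736803  0.28024175] [-3.14149831e+00 -6.02745173e-05  2.23499623e+00] [-5.00789349e-01  2.34774120e-01  9.25954160e-03  1.34537437e+00
 -6.28883917e-05  4.05807077e-01] 0.6995448290059858
orange
169 [319.2 179.4] [ 0.4562 -0.1629  0.214 ]
864 [320.  230.2] [ 0.4797 -0.192   0.214 ]
yellow
102 [361.5 197.2] [ 0.4999 -0.1601  0.17  ]
```

View pics/w1.png

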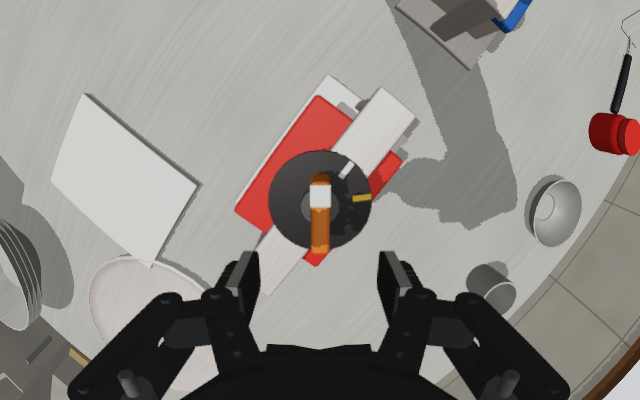

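The bar stands at column 320, upright in the picture and centred between the jaws. Going down and gripping.

Request:
{"op": "drive_tool", "data": {"series": [[0,0,0,0,0,3,6],[0,0,0,0,0,5.5,6],[0,0,0,0,0,7.5,6],[0,0,0,0,0,8.8,6],[0,0,0,0,0,9.6,6],[0,0,0,0,0,9.6,6],[0,0,0,0,0,9.6,3],[0,0,0,0,0,9.6,1],[0,0,0,0,0,9.6,0.8],[0,0,0,0,0,9.6,0.8],[0,0,0,0,0,9.6,0.8],[0,0,0,0,0,9.6,0.8],[0,0,0,0,0,9.6,0.8],[0,0,0,0,0,9.6,0.8]], "squeeze": 60}}

```text
clock: 2.92
ee_pos: [0.4755, -0.1874, 0.1856]
eef_rot: [3.14, 0.002, 2.237]
force: [1.3, 1.7, 5.5]
finger_gap: 0.157
```

Request:
{"op": "drive_tool", "data": {"series": [[0,0,0.08,0,0,9.6e-09,0.8],[0,0,0.16,0,0,0,0.8],[0,0,0.24,0,0,0,0.8],[0,0,0.32,0,0,0,0.8],[0,0,0.4,0,0,0,0.8],[0,0,0.48,0,0,0,0.8],[0,0,0.56,0,0,0,0.8],[0,0,0.64,0,0,0,0.8],[0,0,0.72,0,0,0,0.8],[0,0,0.8,0,0,0,0.8],[0,0,0.88,0,0,0,0.8],[0,0,0.96,0,0,0,0.8],[0,0,1.04,0,0,0,0.8],[0,0,1.12,0,0,0,0.8],[0,0,1.2,0,0,0,0.8],[0,0,1.28,0,0,0,0.8],[0,0,1.36,0,0,0,0.8],[0,0,1.42,0,0,0,0.8],[0,0,1.42,0,0,0,0.8],[0,0,1.42,0,0,0,0.8]]}}

```text
clock: 4.58
ee_pos: [0.4742, -0.1873, 0.1856]
eef_rot: [3.141, 0.0, 0.817]
force: [-2.7, 2.1, 9.2]
finger_gap: 0.154
```

```bash
python3 - <<'E'
from h import *
c=imaging.camera("wrist");p=c["pixels"];cv2.imwrite("pics/w2.png",p[:,:,::-1])
E
```

```text
(no output)
```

View pics/w2.png

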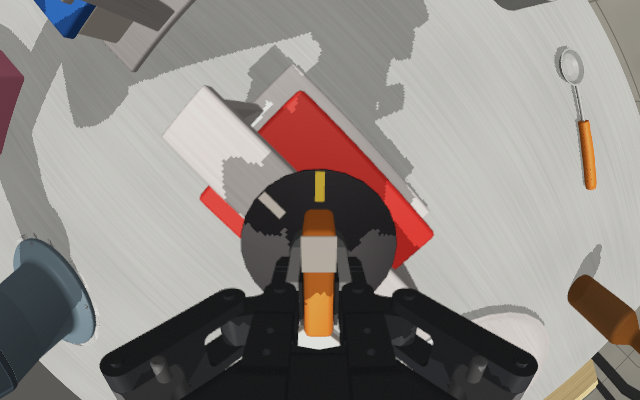

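The white end at (319,250) points straight at the yellow mark at (320,186). I'll let go and rise.

Request:
{"op": "drive_tool", "data": {"series": [[0,0,0,0,0,0,2],[0,0,0,0,0,0,4],[0,0,0,0,0,0,6],[0,0,0,0,0,0,6],[0,0,0,0,0,0,6],[0,0,0,0,0,0,6],[0,0,0,0,0,-2,6],[0,0,0,0,0,-5,6],[0,0,0,0,0,-8,6],[0,0,0,0,0,-10,6],[0,0,0,0,0,-10,6],[0,0,0,0,0,-10,6]]}}

```text
clock: 5.63
ee_pos: [0.4751, -0.1878, 0.2854]
eef_rot: [3.139, -0.001, 0.817]
force: [-0.8, -0.1, -0.2]
finger_gap: 0.701
```

```bash
python3 - <<'E'
from h import *
c=imaging.camera("wrist");p=c["pixels"];cv2.imwrite("pics/w3.png",p[:,:,::-1])
s=sensors.sense();print(s["clock"],s["ee_pos"],s["finger_gap"])
m=masks(p)
for k,z in(("orange",.214),("yellow",.17),("white",.214)): print(k);blobs(m[k],c,(270,120,370,280),z,True,20)
c=imaging.camera("top");p=c["pixels"];m=masks(p);print("blue");blobs(m["orange"],c,(228,136,276,186),.21);blobs(m["white"],c,(228,136,276,186),.214)
E
```

```text
5.6833 [ 0.47438946 -0.18740461  0.28410373] 0.7032020463173732
orange
149 [316.3 177.2] [ 0.4948 -0.1643  0.214 ]
831 [316.7 226.9] [ 0.4694 -0.1916  0.214 ]
yellow
112 [317.4 158.5] [ 0.5001 -0.1597  0.17  ]
white
281 [275.7 157.1] [ 0.4841 -0.1342  0.214 ]
85 [287.  171.1] [ 0.4829 -0.1469  0.214 ]
396 [316.3 193. ] [ 0.4869 -0.1726  0.214 ]
1002 [358.2 247.4] [ 0.4809 -0.2256  0.214 ]
blue
105 [253.5 156.8] [0.4829 0.1625 0.21  ]
117 [231.4 162.2] [0.468 0.215 0.214]
67 [273.1 161.5] [0.4715 0.1143 0.214 ]
6 [237.8 161.2] [0.4708 0.1996 0.214 ]
33 [244.5 163.3] [0.4659 0.1832 0.214 ]
```

View pics/w3.png

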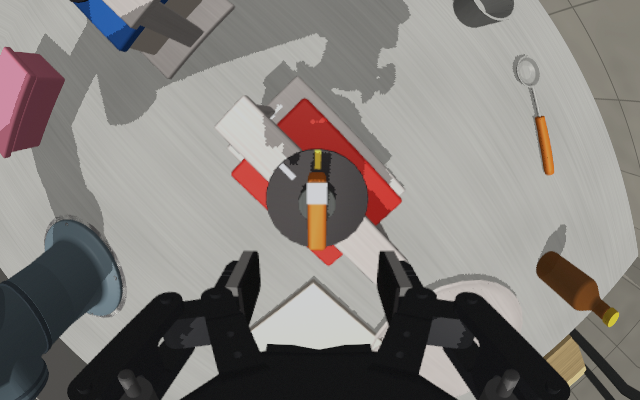

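The released bar lies in line with the yellow mark (column 317). Its measured heading gives a turn of about 0.76 rad, the tub is in place and the blue knob hasn't moved. Handing in.

```bash
python3 -c "
from bench import ticket;print(ticket.job_done())"
```

```text
the job is handed in; nothing more can be done
None
```

I gripped the knob over the red-lidded tub across its bar and turned it 1.42 rad clockwise, from about -0.64 rad to the yellow mark. Then I let go, rose 10 cm clear and handed the job in, at about 5.7 s on the robot's clock.

Last checks, all in agreement:
- **Red knob:** its white end points at the yellow mark. Two estimates put it at about 0.76–0.78 rad, against a target of 0.785.
- **Red tub:** it looks unmoved under the beam in the last picture; I judged this by eye and did not measure its centre.
- **Blue knob:** its white end was within about 1 mm of where it started, which is within measuring error.

The hand-in gave no verdict, so these checks are the only confirmation.

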